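Raise a watch movement on the cam lift stage and hold it up

ROBOT

A 6-joint arm with a two-finger parallel gripper is mounted at the origin on the work surface. World frame = base frame: x ahead of the robot, y to its left, z up, the work surface at z = 0. Lengths are in mm, angles in rad, forces in N, time in s.
With the tool pointing down it reaches from about 325 to 875 mm from the base axis. Payload 4.4 kg.
Tool frame: the origin (TCP) lies between the finger pads; the fingertips stand 11 mm ahead of it and the grasp point (between the pads) lies 8 mm behind it (manip.tcp_to_tips is the z of the fingertips in the tool frame, in mm); z points along the fingers, y is the line along which they close (so a half turn about z gives the same grasp; the last joint's range is limited). The gripper opens to 85 mm and grips with 20 to 120 N. Pads are 22 mm wide; open, the fingers measure 114 mm over their backs; the gripper's body (76 mm by 85 mm) begins 54 mm behind the grasp point. The pads swing forward as they close: fully open they stand 13 mm farther back than shut.
Start: joints at [-1.419, 0.207, 1.542, -0, 1.393, -0.15], TCP at [171.449, -548.847, 242.282] pointing down, gripper open.
Joint ranges: [-2.73, 2.73], [-0.86, 2.22], [0.23, 2.46], [-1.11, 4.25], [0.08, 2.63], [-2.82, 2.82]. Speed limits (rad/s): [2.79, 2.79, 3.14, 3.14, 3.14, 3.14].

INTERFACE

Orientations are given as a unit quaternion [w, x, y, z].
In Python, from bench import manip, status, viewer, ticket gives the robot as it stands. The module is installed in compiled form; this text tells all that it offers. Calls block until the motion is done:
- manip.reach(position, orientation): joint-space move of the TCP to a pose.
- manip.servo_line(position, orientation=None, v=150): straight line of the TCP; orientation=None keeps the orientation; v is the mean speed in mm/s.
- manip.move_j(angles): joint-space move.
- manip.move_gripper(opening, strength=None): finger opening in mm; strength is the grip in N (None keeps the last); returns when the fingers have stopped.
- manip.sleep(seconds).
- manip.inverse_kinematics(position, orientation): joint angles nearest the present ones, or None.
- status.get_state(): the state.
- viewer.camera(name): name is "scene" or "top" or "wrist"; returns a dict with "frame" (480x640x3 uint8, red, green, blue), "range_z" (480x640 float32, mm along the optical axis (not along the pixel's ray), 0 where there is no reading), "K" (3x3 intrinsics, pixels), "k1" (the pictures are not rectified: a ray, as slopes to the right and down, at radius r is drawn at 1 + k1 r^2 times it, then the intrinsics apply), "R" (3x3) and "t" (3): a world point X has camera coordinates R X + t. Camera axes: x right, y down, z forward; pixel columns grow to the right and rows downward; lengths in mm; the calibration is good to about 2 mm. A picture is of the moment at which its call begins.
A pose or a line that the arm cannot do raises manip.PlanningError and nothing moves.
- ticket.hand_in(): hands the job in; it is judged then, once.
Trained networks look in a picture, given as the dict that the camera call returned (one of the last four; its "shot" number tells which), for a name from the list of things; names that differ only in an ending like _2 or _b are one class to them, and where a whole thing is asked for, a point or a joint stands for the part that bears it (a point fixed in the world has none). Each returns a list of dicts, best first, with "confidence" (0 to 1); they miss things now and then, are a little off and sometimes report something else, mostly with a low value. They report only what shows in the picture. A call takes as long as a camera call. They do not tell look-alikes from the thing itself.
- viewer.recognise(picture, label): "uv" ([column, row] in pixels, amid what is visible of it).
- viewer.trace(picture, label): "region" (480x640 bool, what is visible of it) and "uv" ([column, row] in pixels, amid what is visible of it).
- viewer.pinpoint(picture, label): "uv" ([column, row] in pixels: a listed point, or the origin of a listed thing).
The state is a dict: "time": time; "joints": joint angles; "qd": joint speeds; "joint_efforts": joint torques, N m; "eef_pos": TCP position; "eef_rot": TCP orientation; "contact_force": force on the tool from outside, world axes, zero at the start; "wrist_torque": the same for the moment, N m; "gripper_width": finger opening in mm; "finger_force": force on a finger pad.
Only numpy, scipy, OpenCV 4.12 (cv2) and the standard library are available. Lean on these libraries where they do the work, as an engineer would, in place of code of your own. Each camera call takes 0.05 s, during which the arm holds its last target. There are 200 camera calls.

TASK

Bring the watch movement up for inspection: lay the plain blue spacer plate flat and squarely in the middle of the lift stage's platform (long side along long side), then lay the white plate with the movement on top of it, movement up, squarely edge to edge. Let go of both, then raise the red-knobbed cam lever to upright, where the platform stands highest, and finish holding the lever there: it springs back if released, so the job ends with the gripper still holding it. Leave the other things on the bench where they are.

Things in the scene. Friction and masses are not known exactly. Their poses are not given: they have to be found in the camera images.
- spacer: Plain blue rectangular plate, 80 mm (its x) by 50 mm (its y) by 12 mm thick, about 0.12 kg, lying flat loose on the bench. Origin: centre of its underside; z up.
- carrier: White rectangular plate of the same 80 (x) by 50 (y) by 12 mm size, about 0.12 kg, with a round 32 mm watch movement fixed on the middle of its top (rising 5 mm above the plate) and a low steel clip near each short edge. Loose on the bench, movement up. Origin: centre of its underside; z up.
- platform_top (a point): Centre of the top face of the lift stage's rectangular platform: 90 mm (its x) by 60 mm (its y), flat black top with no rim, aluminium edge. About 80 mm above the bench when low, 12 mm higher at full lift. Its axes are those of the whole stage, z up; the cam lever is at its +y side. The platform rises straight up as the lever turns and does not tilt.
- lift_hinge (a point): Point on the cam lever's pivot axis, in the plane in which the lever swings: 45 mm above the bench and 90 mm to the +y side of the platform's middle. Axes as the platform's; the pivot axis is y (level). The grey base of the stage, 130 (x) by 175 (y) mm, is fixed to the bench.
- lever_knob (a point): Centre of the red drum-shaped knob at the end of the cam lever (10 mm steel rod), 110 mm from the pivot: 28 mm diameter, 24 mm wide along the pivot axis (its flat ends face the stage's +y and -y, so it can be pinched across them from above). Its origin moves along the arc about lift_hinge.
- lever (a joint): Cam lever angle, rad. 0: at rest on its stop, leaning 60 degrees from upright to the stage's -x side (towards the robot). Grows as the lever is raised towards +x: 1.047 is upright, where the eccentric lifts the platform highest; beyond (to 1.75) the platform sinks again. A spring returns the lever to 0 when let go; holding it upright takes about 2.5 N at the knob.
- dome: Bystander, to be left alone: clear bell-shaped dust cover with a ball knob, 84 mm diameter, 90 mm high. Origin: centre of its underside.
- drivers: Bystander, to be left alone: round black stand with six upright screwdrivers with coloured heads, 76 mm diameter, 108 mm high. Origin: centre of its underside.
- blower: Bystander, to be left alone: orange bulb-shaped dust blower standing nozzle up, 62 mm diameter, 85 mm high. Origin: centre of its underside.
- tin: Bystander, to be left alone: small round metal parts tin, 46 mm diameter, 19 mm high. Origin: centre of its underside.
- tweezers: Bystander, to be left alone: steel tweezers lying flat, about 130 mm long, 7 mm high, long axis x. Origin: centre of its underside.
- watchbox: Bystander, to be left alone: red square box 60 x 60 x 22 mm with a white box 34 x 34 x 12 mm on its top. Origin: centre of its underside.
- loupe: Bystander, to be left alone: black eyepiece loupe, 36 mm diameter, 26 mm high. Origin: centre of its underside.
Things that resemble listed ones, but are neither listed nor needed, are in the scene too. Leave any green look-alike of the part that bears platform_top alone.

How it is judged:
By the outcome, as a careful person would: the job done as asked, in the order asked, and still so for the second after the job is handed in, while the arm keeps its last pose, push and grip.
It also fails if it takes over 72 s, if anything falls off the work surface, if the arm or the gripper's body presses on something with over 40 N, if the wrist force passes 120 N, or if a joint passes its speed limit or range.

## Working session

There is one attempt and no reset: what is moved stays moved. The work goes in short steps, each a Python script; the robot and the scene stay as the last script left them, time stands still between calls to the robot, and variables do not carry over. Pictures are saved under pics/ and viewed, at most 10 in all, crops included, and the job is handed in when it is done.

```bash
mkdir -p pics; cat > h.py <<'E'
import numpy as np, cv2
from bench import manip, status, viewer, ticket
def ray(c,uv):
    K=c["K"]; d=np.array([(uv[0]-K[0,2])/K[0,0],(uv[1]-K[1,2])/K[1,1]]); s=d.copy()
    for _ in range(20): s=d/(1+c["k1"]*(s@s))
    return np.array([s[0],s[1],1.])
def world(c,uv,z=None):
    r=ray(c,uv); R=np.array(c["R"]); t=np.array(c["t"])
    C=-R.T@t; d=R.T@r
    if z is not None: return C+d*(z-C[2])/d[2]
    u,v=int(round(uv[0])),int(round(uv[1])); w=c["range_z"][v-1:v+2,u-1:u+2]; w=w[w>0]
    return C+d*np.median(w) if len(w) else None
def cloud(c,mask):
    K=c["K"]; v,u=np.nonzero(mask&(c["range_z"]>0)); z=c["range_z"][v,u]
    d=np.stack([(u-K[0,2])/K[0,0],(v-K[1,2])/K[1,1]],1); s=d.copy()
    for _ in range(20): s=d/(1+c["k1"]*(s**2).sum(1,keepdims=True))
    P=np.c_[s,np.ones(len(s))]*z[:,None]
    return (P-np.array(c["t"]))@np.array(c["R"])
def save(c,n): cv2.imwrite("pics/"+n+".png",c["frame"][:,:,::-1])
E
python3 - <<'E'
from h import *
for n in("top","scene"):
    c=viewer.camera(n); save(c,n+"0")
    print(n,"cam at",(-c["R"].T@c["t"]).round())
    for l in("spacer","carrier","platform_top","lever_knob"):
        for d in viewer.trace(c,l)[:3]:
            P=cloud(c,d["region"]); 
            if len(P)<5: continue
            m=np.median(P,0); zt=np.percentile(P[:,2],90); T=P[abs(P[:,2]-zt)<6]
            r=cv2.minAreaRect(T[:,:2].astype(np.float32))
            print(l,round(d["confidence"],2),np.round(d["uv"]),len(P),m.round(1),"ztop",zt.round(1),np.round(r[0],1),np.round(r[1],1),round(r[2],1))
    for l in("platform_top","lift_hinge","lever_knob"):
        for d in viewer.pinpoint(c,l)[:3]: print("pin",l,round(d["confidence"],2),np.round(d["uv"],1),world(c,d["uv"]))
print(status.get_state())
E
```

```text
top cam at [ 300.   52. 1172.]
spacer 0.91 [386. 216.] 675 [ 572.  -142.2   11.5] ztop 14.4 [ 573.3 -142.2] [49.8 80.5] 65.7
carrier 0.73 [456. 224.] 687 [ 542.9 -307.7   12. ] ztop 16.0 [ 544.5 -309.7] [50.  80.3] 83.0
platform_top 0.95 [235. 321.] 1113 [331.2 212.6  79.8] ztop 82.6 [330.7 213.9] [89.6 59.6] 1.8
platform_top 0.82 [476. 369.] 1179 [ 205.9 -315.1   79.3] ztop 81.9 [ 206.1 -315.8] [88.9 62.3] 4.9
platform_top 0.71 [454. 225.] 659 [ 543.3 -307.9   12.1] ztop 16.2 [ 544.4 -309.7] [49.9 80.1] 82.9
lever_knob 0.83 [243. 240.] 341 [514.1 205.3  86.2] ztop 113.0 [483.4 203.2] [23.1 24.7] 89.6
lever_knob 0.61 [435. 377.] 196 [ 190.7 -227.1   55.2] ztop 64.2 [ 185. -229.] [40.9 15.6] 12.1
lever_knob 0.59 [196. 353.] 422 [262.1 300.5  86.9] ztop 113.0 [233.1 300.2] [26.6 23.5] 1.6
pin platform_top 0.79 [478.3 368.3] [ 209.06864774 -315.10170203   80.01243414]
pin platform_top 0.7 [235.4 316.9] [335.72778417 218.31104153  79.48278494]
pin platform_top 0.56 [240.1 250.8] [479.27943919 202.75089186 114.37443612]
pin lift_hinge 0.9 [433.9 371.2] [ 203.39183069 -223.02572658   56.25
[... 1822 characters left out ...]
, 'joints': array([-1.41849164e+00,  2.06583853e-01,  1.54148837e+00, -1.32218199e-05,
        1.39348064e+00, -1.50519775e-01]), 'qd': array([-0.00102346,  0.00021507,  0.00015081,  0.00039337,  0.00121083,
        0.00136427]), 'joint_efforts': array([-3.65069018e-04, -3.83002567e+01, -2.91951495e+01, -3.49428446e-04,
        5.22083592e-04, -1.22932397e-05]), 'eef_pos': array([ 171.45156215, -548.85786955,  242.296377  ]), 'eef_rot': array([ 1.98992473e-05,  9.88558875e-01,  1.50835507e-01, -6.48952227e-06]), 'contact_force': array([ 0.44885252,  0.02934891, -0.40170258]), 'wrist_torque': array([0.00208854, 0.03449076, 0.03045658]), 'finger_force': 0.0, 'gripper_width': 85.55531880649792}
```

View pics/top0.png

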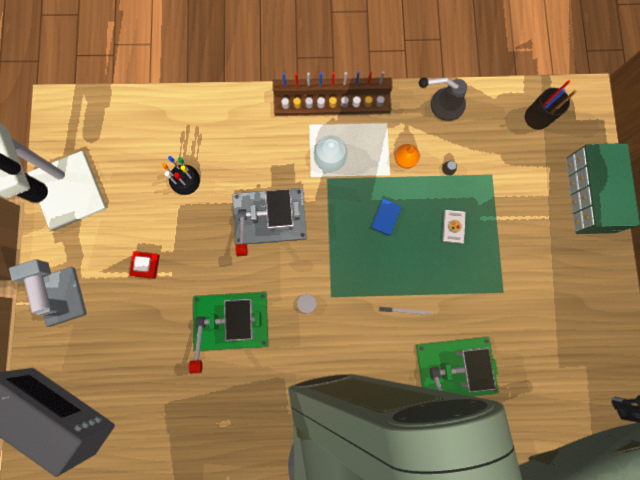

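View pics/scene0.png

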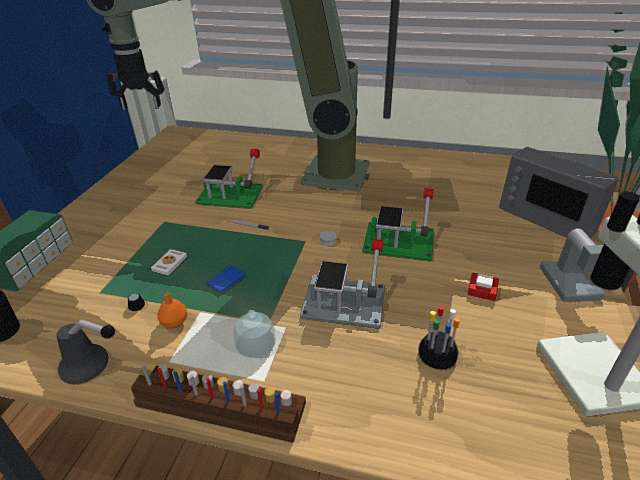

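The blue spacer is at about (387,216), the white carrier at (455,226), and the real grey stage has its platform at (279,209) and red knob at (241,250). The other two stages, on green bases, are look-alikes. Next I'll measure from closer with the wrist camera.

```bash
cat >> h.py <<'E'
def q(psi): return [0,np.cos(psi/2),np.sin(psi/2),0]
def rect(c,xy,z,R=60,band=4,conn=None):
    P=cloud(c,np.ones((480,640),bool)); P=P[(np.hypot(*(P[:,:2]-xy).T)<R)&(abs(P[:,2]-z)<band)]
    if len(P)<20: return None
    (cx,cy),(w,h),a=cv2.minAreaRect(P[:,:2].astype(np.float32))
    if w<h: a-=90; w,h=h,w
    a=(a+90)%180-90
    return np.round([cx,cy,np.median(P[:,2]),w,h,a,len(P)],1)
E
python3 - <<'E'
from h import *
def meas(c,n):
    print(n,"spacer",rect(c,(573,-142),12),"carrier",rect(c,(544,-309),13.5,R=50,band=5),"plat",rect(c,(590,117),80))
meas(viewer.camera("top"),"top"); meas(viewer.camera("scene"),"scene")
for n,p in(("w1",[500,-225,330]),("w2",[520,117,330])):
    manip.reach(p,q(0)); c=viewer.camera("wrist"); save(c,n); print((-c["R"].T@c["t"]).round(),c["R"][2].round(2)); meas(c,n)
    for l in("lever_knob","lift_hinge","platform_top"):
        for d in viewer.pinpoint(c,l)[:2]: print(l,d["confidence"],d["uv"],world(c,d["uv"]))
print(status.get_state()["time"],manip.tcp_to_tips)
a,b=cv2.imread("pics/w1.png"),cv2.imread("pics/w2.png")
cv2.imwrite("pics/w12.png",cv2.resize(np.hstack([a,b]),(800,300)))
E
```

```text
top spacer [ 573.  -142.1   11.7   80.9   50.   -24.6  594. ] carrier [ 544.9 -309.7   12.4   80.8   51.1   -7.3  588. ] plat [584.8 118.8  79.8  90.1  59.7   2.9 899. ]
scene spacer [ 574.9 -143.8   12.2   82.7   53.1  -26.5  494. ] carrier [ 546.5 -310.1   12.8   83.1   54.    -9.7  433. ] plat [587.3 117.7  79.9  92.8  59.6   3.3 775. ]
[ 581. -225.  461.] [-0.32 -0.   -0.95]
w1 spacer [ 573.7 -144.4   11.9   80.2   50.5  -24.3 2998. ] carrier [ 546.  -309.9   12.3   79.1   50.4   -7.4 2746. ] plat [574.   87.8  79.1  72.4  20.9 -13.5 830. ]
lift_hinge 0.96 [319.9, 398.7] [ 208.98943704 -229.44975454   54.52192096]
platform_top 0.8 [386.3, 412.4] [ 209.92357454 -316.79797803   80.41248198]
[601. 117. 461.] [-0.32 -0.   -0.95]
w2 spacer [ 574.3 -143.6   11.9   80.4   51.   -24.3 2862. ] carrier [ 526.4 -283.4   11.6   38.5   12.6   13.1  196. ] plat [5.856e+02 1.173e+02 7.970e+01 8.950e+01 6.020e+01 3.400e+00 5.373e+03]
lever_knob 0.73 [234.3, 233.4] [489.00272735 199.43298019 112.62157844]
lift_hinge 0.8 [234.2, 136.4] [580.4436861  204.96554019  57.57165101]
platform_top 0.86 [235.0, 348.3] [330.05106123 217.10282576  79.98422065]
platform_top 0.37 [65.7, 226.2] [471.32408921 430.53520283  28.12482881]
4.3083 11.0
```

View pics/w12.png

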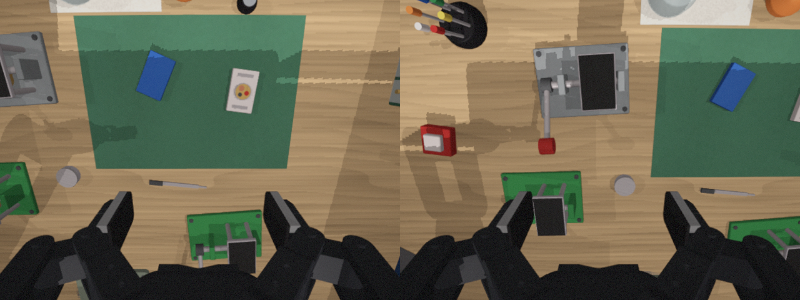

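The wrist views agree with the top camera: spacer, carrier and grey stage are where measured, with the knob at left in the right-hand view, (545,146). Before grasping, I'll check how far the fingertips reach at the working openings.

```bash
python3 - <<'E'
from h import *
for o in(66,50,26):
    manip.move_gripper(o,40); c=viewer.camera("wrist"); s=status.get_state(); P=cloud(c,np.ones((480,640),bool))-s["eef_pos"]
    P=P[(abs(P[:,0])<30)&(abs(P[:,1])<80)&(P[:,2]>-60)]
    print(o,s["gripper_width"],"tips z rel",np.percentile(P[:,2],[0,0.5,2]).round(1),"y",P[P[:,2]<np.percentile(P[:,2],3)][:,1].round()[:6],len(P))
manip.move_gripper(66)
psi=np.radians(-24.4); p=[573.5,-143.4]
manip.reach(p+[100],q(psi)); manip.servo_line(p+[30],v=120); 
for z in (20,17,15): manip.servo_line(p+[z],v=40); print(z,status.get_state()["contact_force"].round(1))
c=viewer.camera("wrist"); save(c,"g1"); print(status.get_state()["time"])
E
```

```text
66 65.73838347640952 tips z rel [-5.1  0.3  7.1] y [40. 39. 39. 38. 38. 38.] 55001
50 49.87767574938484 tips z rel [-8.6 -2.6  5.3] y [32. 31. 31. 30. 30. 29.] 54791
26 25.917486370455592 tips z rel [-11.3  -3.7   4.9] y [20. 19. 19. 19. 18. 18.] 55647
20 [-0.4  0.2 -0. ]
17 [-0.3  0.2  0.3]
15 [ 0.5  0.  -0.3]
8.9333
```

View pics/g1.png

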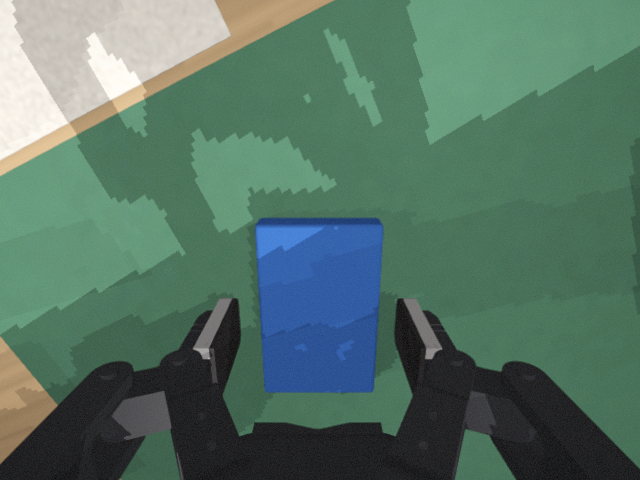

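The plate is centred between the pads, with its long sides parallel to them (plate at 258–382 px). At 50 mm opening the tips stand 8.6 mm ahead of the TCP, so I'll grip with the TCP at z=11.

```bash
cat >> h.py <<'E'
def grab(p,z,o=66):
    manip.servo_line(list(p)+[z],v=40); manip.move_gripper(30,40)
    s=status.get_state(); print("grab",s["gripper_width"],s["finger_force"],s["contact_force"].round(1))
def place(p,psi,ztcp):
    """descend until light contact, release, rise"""
    manip.reach(list(p)+[ztcp+60],q(psi)); manip.sleep(.2); f0=status.get_state()["contact_force"][2]
    manip.servo_line(list(p)+[ztcp+6],v=100); z=ztcp+3
    while z>ztcp-3:
        manip.servo_line(list(p)+[z],v=30); f=status.get_state()["contact_force"][2]-f0
        if f>3: break
        z-=0.7
    print("placed z",z,"of",ztcp,"f",f)
    manip.move_gripper(64); manip.sleep(.2); manip.servo_line(list(p)+[ztcp+100],v=120)
E
python3 - <<'E'
from h import *
psi=np.radians(-24.4); p=[573.5,-143.4]; pl=[585.5,117.7]; yaw=np.radians(3.3)
grab(p,11); manip.servo_line(p+[190],v=200); manip.reach(pl+[200],q(yaw)); print(status.get_state()["gripper_width"])
place(pl,yaw,91)
print("spacer",end=""); o=[pl[0]-65,pl[1],330]; manip.reach(o,q(0)); c=viewer.camera("wrist"); save(c,"s1")
print(rect(c,pl,92,R=60,band=3),"plat pts",rect(c,pl,80,band=4),"top",rect(viewer.camera("top"),pl,92,band=3),status.get_state()["time"])
E
```

```text
grab 48.775459247921226 42.82612144947052 [0.6 0.2 0.3]
48.846232658855406
placed z 89.79999999999998 of 91 f 7.094368947239823
spacer[5.868e+02 1.177e+02 9.170e+01 7.960e+01 5.010e+01 3.500e+00 4.341e+03] plat pts [ 585.5  117.2   79.    89.4   60.1    3.6 1102. ] top [563.6 119.3  91.8  46.7  34.9 -88.1 247. ] 16.7417
```

```bash
python3 - <<'E'
from h import *
sp=np.array([586.6,117.6]); yaw=np.radians(3.5)
manip.reach([480,-309.8,330],q(0)); c=viewer.camera("wrist"); r=rect(c,(546,-309.9),13,R=50,band=5); print(r)
assert np.hypot(r[0]-546,r[1]+309.9)<3 and abs(r[5]+7.4)<2
p=[r[0],r[1]]; manip.move_gripper(66); manip.reach(p+[100],q(np.radians(r[5]))); manip.servo_line(p+[25],v=120)
grab(p,11); manip.servo_line(p+[200],v=200); manip.reach(list(sp)+[220],q(yaw)); print(status.get_state()["gripper_width"])
place(sp,yaw,103)
manip.reach([sp[0]-65,sp[1],340],q(0)); c=viewer.camera("wrist"); save(c,"s2")
print(rect(c,sp,105,R=60,band=4),"spacer pts",rect(c,sp,90,band=3),"plat",rect(c,sp,79.5,band=3),status.get_state()["time"])
cv2.imwrite("pics/s2c.png",cv2.resize(cv2.imread("pics/s2.png")[100:340,160:480],(800,600)))
for d in viewer.pinpoint(c,"lever_knob")[:2]: print(d["confidence"],d["uv"],world(c,d["uv"],112),world(c,d["uv"]))
E
```

```text
[ 545.8 -310.8   12.2   79.6   50.2   -7.5 2894. ]
grab 48.72655464032823 42.997201681137085 [0.7 0.1 1. ]
49.08640378426051
placed z 102.49999999999999 of 103 f 4.681510869020637
[5.869e+02 1.176e+02 1.041e+02 7.940e+01 5.010e+01 3.800e+00 4.305e+03] spacer pts None plat [585.6 117.3  78.8  89.3  60.    3.6 757. ] 28.7083
0.77 [237.3, 233.6] [486.24087568 200.03747808 112.        ] [486.7403096  199.6852885  113.53684279]
```

View pics/s2c.png

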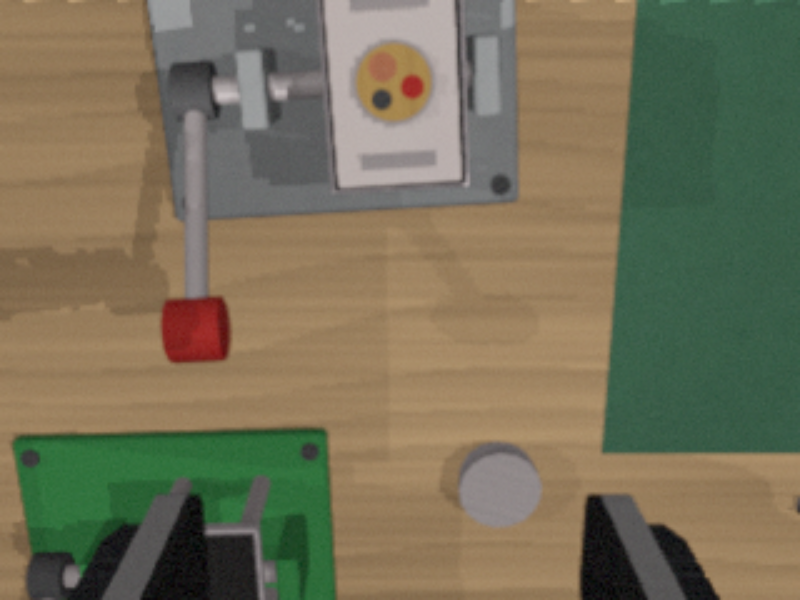

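The carrier sits on the spacer, movement up and square, with an even platform border all round. The knob is at crop (196,330). Next is the lever.

```bash
python3 - <<'E'
from h import *
c=viewer.camera("wrist"); f=c["frame"].astype(int); P=cloud(c,(f[:,:,0]>90)&(f[:,:,1]<60)&(f[:,:,2]<60))
P=P[(np.hypot(P[:,0]-486,P[:,1]-201)<30)&(P[:,2]>88)]; a=np.radians(3.5); ex=np.array([np.cos(a),np.sin(a)]); ey=np.array([-ex[1],ex[0]])
h=np.array([585.5,117.3])+90*ey
L=(P[:,:2]-h)@np.c_[ex,ey]; print("knob local x",np.percentile(L[:,0],[2,98]),"y",np.percentile(L[:,1],[2,98]),"top",np.percentile(P[:,2],98))
dy=np.mean(np.percentile(L[:,1],[2,98])); assert abs(dy)<4
def pos(th,dz=-7):
    g=-np.pi/3+th; xy=h+ex*110*np.sin(g)+ey*dy; return [xy[0],xy[1],45+110*np.cos(g)+dz]
manip.move_gripper(50); b=pos(0); manip.reach(b[:2]+[200],q(a)); manip.servo_line(b[:2]+[125],v=150); manip.servo_line(b,v=60)
print("down",status.get_state()["contact_force"].round(1)); manip.move_gripper(15,50); s=status.get_state(); print("grip",s["gripper_width"],s["finger_force"],s["contact_force"].round(1))
assert 20<s["gripper_width"]<28
for i,th in enumerate(np.linspace(0,np.pi/3,13)[1:]):
    manip.servo_line(pos(th),v=60); s=status.get_state()
    if i%3==2: print(round(th,2),s["contact_force"].round(1),s["gripper_width"].round(1))
manip.sleep(.3)
c=viewer.camera("wrist"); save(c,"l1"); t=viewer.camera("scene"); save(t,"l2"); T=viewer.camera("top")
print("wrist",rect(c,(586,117.5),116,band=4),"scene",rect(t,(586,117.5),116,band=4),"top",rect(T,(586,117.5),116,band=4),s["time"])
cv2.imwrite("pics/l12.png",cv2.resize(np.hstack([cv2.imread("pics/l1.png"),cv2.resize(cv2.imread("pics/l2.png")[170:350,260:500],(640,480))]),(800,300)))
E
```

```text
knob local x [-105.83151603  -81.61377413] y [-12.03354215  11.00219974] top 114.21390002229342
down [ 1.  -0.2  0.4]
grip 23.145155265212534 50.51637947559357 [-1.1  2.8  1.9]Traceback (most recent call last):
  File "<stdin>", line 14, in <module>
AttributeError: 'float' object has no attribute 'round'
```

Only a print failed; the lever is held at 15°. Continuing from there.

```bash
python3 - <<'E'
from h import *
a=np.radians(3.5); ex=np.array([np.cos(a),np.sin(a)]); ey=np.array([-ex[1],ex[0]])
h=np.array([585.5,117.3])+90*ey; dy=-0.5
def pos(th,dz=-7):
    g=-np.pi/3+th; xy=h+ex*110*np.sin(g)+ey*dy; return [xy[0],xy[1],45+110*np.cos(g)+dz]
for i,th in enumerate(np.linspace(0,np.pi/3,13)[4:]):
    manip.servo_line(pos(th),v=60); s=status.get_state()
    if i%3==2: print(round(th,2),s["contact_force"].round(1),s["gripper_width"])
manip.sleep(.3)
c=viewer.camera("wrist"); save(c,"l1"); t=viewer.camera("scene"); save(t,"l2"); T=viewer.camera("top")
for n,k in(("wrist",c),("scene",t),("top",T)): print(n,rect(k,(586,117.5),116,band=4))
s=status.get_state(); print(s["eef_pos"]-pos(np.pi/3),s["time"])
cv2.imwrite("pics/l12.png",cv2.resize(np.hstack([cv2.imread("pics/l1.png"),cv2.resize(cv2.imread("pics/l2.png")[170:350,260:500],(640,480))]),(800,300)))
E
```

```text
0.52 [-3.5  4.1 -3.5] 23.28094674876032
0.79 [-5.6  3.5 -1.3] 23.247939128494586
1.05 [-4.8  3.9  1.5] 22.988406950230548
wrist [5.871e+02 1.182e+02 1.159e+02 8.060e+01 5.120e+01 3.600e+00 1.417e+04]
scene [587.  117.7 116.1  85.6  50.1   3.7 541. ]
top [585.6 119.1 116.   80.1  49.9   3.5 660. ]
[-2.61421907  0.2705762  -0.97218628] 35.6333
```

View pics/l12.png

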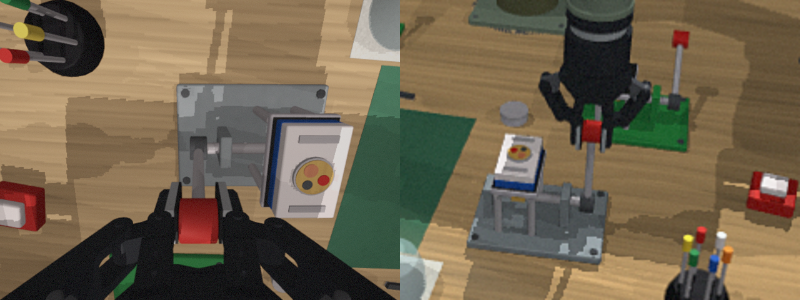

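The stack is square at the raised height (top 116 = 92 + 24). The TCP sits 2.6 mm short of the upright target, so I'll correct that and check the knob.

```bash
python3 - <<'E'
from h import *
a=np.radians(3.5); ex=np.array([np.cos(a),np.sin(a)]); ey=np.array([-ex[1],ex[0]]); h=np.array([585.5,117.3])+90*ey
def knob():
    for n in("wrist","scene"):
        c=viewer.camera(n); f=c["frame"].astype(int); P=cloud(c,(f[:,:,0]>90)&(f[:,:,1]<70)&(f[:,:,2]<70)); P=P[(np.hypot(*(P[:,:2]-h).T)<40)&(P[:,2]>125)]
        X=np.c_[(P[:,:2]-h)@ex,P[:,2]]
        if len(X)<30: continue
        # fit circle of radius 14 in the swing plane
        from scipy.optimize import least_squares
        s=least_squares(lambda m:np.hypot(*(X-m).T)-14,[0,155],loss="soft_l1"); print(n,len(X),"knob centre local x,z",s.x.round(1),"angle from upright",np.arctan2(s.x[0],s.x[1]-45).round(3))
t=np.r_[h-0.5*ey,148]; e=lambda:status.get_state()["eef_pos"]
print((e()-t).round(2)); knob()
manip.servo_line((t+np.r_[2.6*ex,1]).tolist(),v=20); manip.sleep(.3)
s=status.get_state(); print((e()-t).round(2),s["contact_force"].round(1),s["time"]); knob()
E
```

```text
[-2.61  0.27 -0.97]
wrist 4212 knob centre local x,z [-11.8 154. ] angle from upright -0.107
scene 142 knob centre local x,z [-11.5 154.4] angle from upright -0.105
[-1.26  0.34 -0.94] [-5.6  3.  -2.3] 36.325
wrist 4222 knob centre local x,z [-10.4 154.1] angle from upright -0.095
scene 140 knob centre local x,z [-10.3 154.5] angle from upright -0.094
```

Both cameras put the knob about 10 mm short of upright: it slipped in the pads while turning. I'll push it the rest of the way, using the measured knob position as feedback and a firmer grip.

```bash
cat >> h.py <<'E'
from scipy.optimize import least_squares
a=np.radians(3.5); ex=np.array([np.cos(a),np.sin(a)]); ey=np.array([-ex[1],ex[0]]); h=np.array([585.5,117.3])+90*ey
def knob(names=("wrist","scene")):
    o=[]
    for n in names:
        c=viewer.camera(n); f=c["frame"].astype(int); P=cloud(c,(f[:,:,0]>90)&(f[:,:,1]<70)&(f[:,:,2]<70)); P=P[(np.hypot(*(P[:,:2]-h).T)<40)&(P[:,2]>125)]
        X=np.c_[(P[:,:2]-h)@ex,P[:,2]]
        o.append(least_squares(lambda m:np.hypot(*(X-m).T)-14,[0,155],loss="soft_l1").x)
    return np.array(o)
E
python3 - <<'E'
from h import *
manip.move_gripper(15,80); cmd=np.r_[h-0.5*ey+2.6*ex,149]
for i in range(6):
    k=knob(); s=status.get_state(); print(k.round(1).tolist(),"tcp x",round((s["eef_pos"][:2]-h)@ex,2),s["eef_pos"][2].round(1),s["contact_force"].round(1),s["gripper_width"])
    e=-k[:,0].mean()
    if abs(e)<0.8: break
    cmd[:2]+=np.clip(e,-5,5)*ex; manip.servo_line(cmd.tolist(),v=30); manip.sleep(.3)
c=viewer.camera("wrist"); save(c,"m1"); t=viewer.camera("scene"); save(t,"m2"); 
for n,kk in(("wrist",c),("scene",t)): print(n,rect(kk,(586,117.5),116,band=4))
print(status.get_state()["time"])
cv2.imwrite("pics/m12.png",cv2.resize(np.hstack([cv2.imread("pics/m1.png"),cv2.resize(cv2.imread("pics/m2.png")[170:350,260:500],(640,480))]),(800,300)))
E
```

```text
[[-10.4, 154.1], [-10.5, 154.9]] tcp x -1.25 147.1 [-6.   3.4 -0.5] 23.022472115826226
[[-6.3, 154.5], [-6.4, 154.9]] tcp x 3.32 147.1 [-7.5  2.8  0.5] 22.929252171936028
[[-2.0, 154.6], [-1.7, 155.0]] tcp x 8.35 146.9 [-6.2  3.7 -0.2] 22.95466471895249
[[-1.0, 154.7], [-0.7, 155.2]] tcp x 9.32 146.9 [-7.5  1.4  1. ] 22.84208211381401
[[0.0, 154.7], [0.3, 154.8]] tcp x 10.57 146.8 [-7.8  3.2  0.1] 22.84147509136457
wrist [5.8740e+02 1.1800e+02 1.1600e+02 8.0800e+01 5.1600e+01 3.2000e+00
 1.2481e+04]
scene [587.8 117.7 116.3  83.3  50.2   3.6 536. ]
39.575
```

View pics/m12.png

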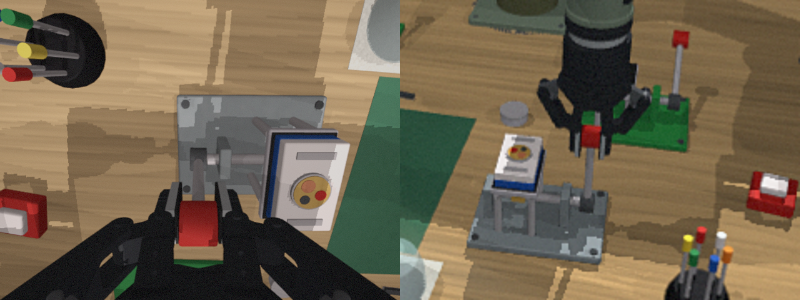

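```bash
python3 - <<'E'
from h import *
manip.sleep(1.0); print(knob().round(1).tolist(),status.get_state()["contact_force"].round(1))
for n in("scene","wrist"):
    P=cloud(viewer.camera(n),np.ones((480,640),bool)); L=np.c_[(P[:,:2]-h)@np.c_[ex,ey],P[:,2]]
    L=L[(abs(L[:,1])<5)&(abs(L[:,0])<20)&(L[:,2]>70)&(L[:,2]<138)]
    for lo in range(70,136,15):
        m=L[(L[:,2]>=lo)&(L[:,2]<lo+15)]; print(n,lo,len(m),np.median(m,0).round(1) if len(m) else "")
E
```

```text
[[0.0, 154.7], [0.3, 155.1]] [-6.8  2.6 -0.6]
scene 70 22 [ 4.8  1.3 76.8]
scene 85 26 [ 4.5  0.4 93.1]
scene 100 26 [4.000e+00 1.000e-01 1.061e+02]
scene 115 27 [  4.6   0.9 122.2]
scene 130 13 [  5.3   0.5 133.9]
wrist 70 163 [ 4.6  0.3 77.7]
wrist 85 201 [ 4.8  0.3 93. ]
wrist 100 242 [  4.7   0.3 108. ]
wrist 115 310 [  4.6   0.3 122.9]
wrist 130 124 [  4.8   0.3 132.5]
```

The rod's surface stays at a constant offset of about 4.7 mm (its radius is 5), so the lever is upright and holding steady.

```bash
python3 -c "
from h import *
print(ticket.hand_in())"
```

```text
the job is handed in; nothing more can be done
None
```

The job is handed in (no verdict came back): the spacer and carrier are stacked square on the platform, about 1–2 mm off its centre, and the gripper is holding the cam lever upright with the platform fully raised.

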